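# Nest the adapter sleeve loosely in the filtration manifold

### The arm

A 7-joint arm with a two-finger parallel gripper is mounted at the origin on the work surface. World frame = base frame: x ahead of the robot, y to its left, z up, the work surface at z = 0. Lengths are in mm, angles in rad, forces in N, time in s.
With the tool pointing down it reaches from about 400 to 875 mm from the base axis. Payload 4.4 kg.
Tool frame: the origin (TCP) lies at the very end of the fingers, on their centre line; the grasp point (between the pads) lies 19 mm behind it; z points along the fingers, y is the direction in which the jaws open and shut (so a half turn about z gives the same grasp; the last joint's range is limited). The gripper opens to 85 mm and grips with 20 to 120 N. Pads are 22 mm wide; open, the fingers measure 114 mm over their backs; the gripper's body (76 mm by 85 mm) begins 54 mm behind the grasp point. The pads swing forward as they close: fully open they stand 13 mm farther back than shut.
Start: joints at [-1.212, 0.628, 0.038, 1.517, -0.027, 0.996, -0.02], TCP at [267.869, 592.253, 231.313] pointing down, gripper open.
Joint ranges: [-3.06, 3.06], [-0.37, 2.12], [-1.25, 1.32], [0.18, 2.47], [-1.1, 4.24], [0.23, 1.98], [-2.94, 2.94]. Speed limits (rad/s): [2.57, 2.57, 3.14, 3.14, 3.14, 3.14, 3.14].

### API

Orientations are given as [roll, pitch, yaw] about the fixed x, y, z axes, in that order (R = Rz(yaw) Ry(pitch) Rx(roll)).
In Python, from cell import read_state, get_image, calibration, finish_job gives the robot as it stands. The module is installed in compiled form; this text tells all that it offers.
- The arm moves only by the tool apply_moves, never from a script. Its argument "increments" is a list of rows, each an object of numbers: "tx", "ty", "tz": the shift along the world's x, y, z in m; "rx", "ry", "rz": the turn, a rotation vector about the world's x, y, z in units of 5 degrees (1.0 is 5 degrees); "claw": the finger opening in m, from 0 to 0.0854. In form: [{"tx": .., "ty": .., "tz": .., "rx": .., "ry": .., "rz": .., "claw": ..}, ...]. A call has 1 to 12 rows; each row is the pose to reach, as a shift and turn from the pose commanded when the call began; what a row does not reach only later rows make up. A row lasts 1/10 s, in which the tool goes at most 50 mm and 8.59 degrees, less where a joint would pass 70% of its speed; a pose out of reach is approached as far as the arm can. A call with a gripper value outside its range is refused whole. The fingers move at their own pace and stop on an object; the grip force is fixed at half the most. Time passes only in rows, so rows that repeat a pose let the fingers close. It gives the time, the measured TCP pose, the force and the opening at its end, in the units of the state.
- read_state(): the state, without advancing time (a new reading comes with each control period).
- get_image(name): name is "side" or "top" or "wrist"; returns the picture (384x512x3 uint8, red, green, blue); there is no depth.
- calibration(name): a dict with "camera_matrix" (3x3 intrinsics, pixels), "origin" and "attitude" of the camera in the world. Camera axes: x right, y up, looking along -z (the intrinsics and any distortion apply to the point x, -y, -z); pixel columns grow to the right and rows downward; lengths in mm; the calibration is good to about 2 mm. A picture is of the moment at which its call begins: read the wrist's pose just before it. calibration takes no time and is no camera call; for the wrist camera it gives the pose at the moment of the call.
- finish_job(): hands the job in, once; it reports no verdict.
The state is a dict: "clock": time; "qpos": joint angles; "qd": joint speeds; "tau": joint torques, N m; "eef_pos": TCP position; "tool_rot": TCP orientation; "force": force on the tool from outside, world axes, zero at the start; "torque": the same for the moment, N m; "width": finger opening in mm.
Only numpy, scipy, OpenCV 4.12 (cv2) and the standard library are available. Lean on these libraries where they do the work, as an engineer would, in place of code of your own. Each camera call takes 0.05 s, during which the arm holds its last target. There are 200 camera calls.

### The job

Get the vacuum filtration manifold ready: take the middle-sized of the three white tapered sleeves and nest it, narrow end down, in the manifold's open receiving cone. Let it settle upright under its own weight and let go of it there: do not press it in or drop it from a height, or it will wedge and jam. Leave the small and the large sleeve where they are.

Things in the scene. Friction and masses are not known exactly. Their poses are not given: they have to be found in the camera images.
- sleeve_mid: Middle-sized white tapered sleeve, the one to nest: 80 g (+-30%), open at both ends, wall 3 mm, standing loose, narrow end down. 72 mm tall; outer diameter 30 mm at the bottom, widening evenly to 52 mm at height 42 mm, then a straight 52 mm collar up to 72 mm, to be gripped across its outside. Origin: centre of its narrow bottom; z up to the wide end.
- sleeve_small: The small white tapered sleeve, to be left alone: 50 mm tall, 21 mm diameter at the bottom, 37 mm at the collar. Stands loose, narrow end down. Origin: centre of its bottom; z up.
- sleeve_large: The large white tapered sleeve, to be left alone: 82 mm tall, 46 mm diameter at the bottom, 70 mm at the collar. Stands loose, narrow end down. Origin: centre of its bottom; z up.
- receiver: Filtration manifold, fixed: steel box 90 x 240 mm, top 60 mm up. Origin: on the bench below the axis of its open upright receiving cone; z up, +y to the other place (130 mm off, low black cap). Cone: mouth at z 110 mm, 47 mm inside, 55 outside, narrowing evenly to 26 inside at z 70, same taper as the sleeve. Loosely nested, the sleeve's bottom is at z 78 mm, its collar 10 mm above the mouth.
Mind the look-alikes: they are no part of the job. Leave any pink or turquoise look-alike of the sleeve_mid alone.

How it is judged (in metres and radians):
At the end, for the whole second after the job is handed in: The middle sleeve rests released in the receiving cone: its bottom centre within 10 mm of the cone's axis and 65 to 90 mm above the bench (20 mm or more below the mouth), its narrow end down, its axis within 10 degrees of vertical, at rest (horizontal distance between sleeve_mid and receiver below 0.01 m and z of sleeve_mid in the frame of receiver between 0.065 and 0.09 m and angle between sleeve_mid's own z axis and vertical below 0.18 rad and linear speed of sleeve_mid below 0.02 m/s); the robot touches nothing.
It fails at once if the middle sleeve is pressed or dropped into the manifold hard: the contact forces on the walls of the cone add up to more than 50 N (a steady push down of some 20 N, or a fall of well over 10 mm) (contact force between sleeve_mid and receiver above 50 N).
It fails at once if the small sleeve is moved by more than 30 mm (distance of sleeve_small from where it was at the start of the episode above 0.03 m).
It fails at once if the large sleeve is moved by more than 30 mm (distance of sleeve_large from where it was at the start of the episode above 0.03 m).
It also fails if it takes over 40 s, if anything falls off the work surface, if the arm or the gripper's body presses on something with over 40 N, if the wrist force passes 120 N, or if a joint passes its speed limit or range.

## Working session

There is one attempt and no reset: what is moved stays moved. The work goes in short steps, Python scripts to look and compute and a tool call to move; the robot and the scene stay as the last step left them, time stands still between calls to the robot, and variables do not carry over. Pictures are saved under pics/ and viewed, about 8 in all and at most 12, crops included, and the job is handed in when it is done.

Besides the shell and the picture viewer there is one more tool, called after "Request:" as name(argument=value, ...), one argument or row to a line, values as JSON. apply_moves: Moves the arm, as the interface text tells. Its arguments: {"type":"object","properties":{"increments":{"type":"array"}},"required":["increments"]}

```bash
mkdir -p pics; python3 - <<'E'
from cell import *
import cv2,numpy as np
s=read_state();print(s)
a=[]
for n in("side","top","wrist"):
    c=calibration(n);print(n,c)
    im=get_image(n);cv2.imwrite(f"pics/{n}0.png",im[...,::-1])
E
```

```text
{'clock': 0.0, 'qpos': array([-1.21181782,  0.6293644 ,  0.03848239,  1.5183738 , -0.0270036 ,
        0.99630702, -0.02001918]), 'qd': array([ 0.00110016,  0.00055014, -0.00068083,  0.00037049,  0.00031447,
        0.0007274 , -0.00145581]), 'tau': array([ 1.31502375e-04, -5.63396394e+01,  1.22624103e+00, -1.93462050e+01,
        1.10093103e-02,  1.02053408e-02,  1.01073454e-05]), 'eef_pos': array([267.61104895, 591.66015978, 230.37614219]), 'tool_rot': array([-3.13965980e+00,  4.74983681e-05,  2.71676022e+00]), 'force': array([0.21149725, 0.6354836 , 0.29636157]), 'torque': array([0.00916331, 0.01157449, 0.01377024]), 'width': 85.23355240371806}
side {'camera_matrix': array([[456.01848783,   0.        , 241.26109051],
       [  0.        , 456.01848783, 193.6640837 ],
       [  0.        ,   0.        ,   1.        ]]), 'origin': array([447.53660599, 607.39938274, 712.42543971]), 'attitude': array([ 0.75804842,  0.01303531, -3.01341792])}
top {'camera_matrix': array([[425.06950643,   0.        , 252.76285363],
       [  0.        , 425.06950643, 192.07074965],
       [  0.        ,   0.        ,   1.        ]]), 'origin': array([ 382.14405124,    6.84453272, 1033.15045814]), 'attitude': array([ 0.13849576, -0.01030982, -1.56495208])}
wrist {'camera_matrix': array([[327.16600126,   0.        , 254.22011269],
       [  0.        , 327.16600126, 190.73171797],
       [  0.        ,   0.        ,   1.        ]]), 'origin': array([199.35117335, 623.70478844, 372.62845998]), 'attitude': array([-0.298171  ,  0.00155507,  1.14728692])}
```

View pics/top0.png

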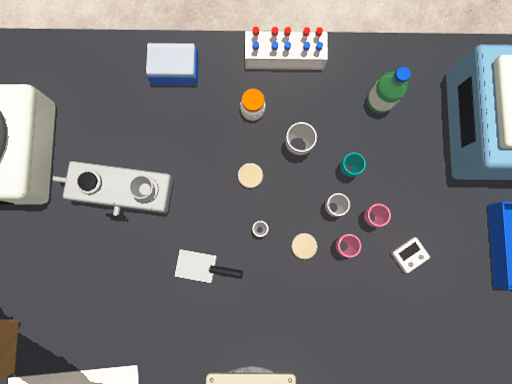

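View pics/side0.png

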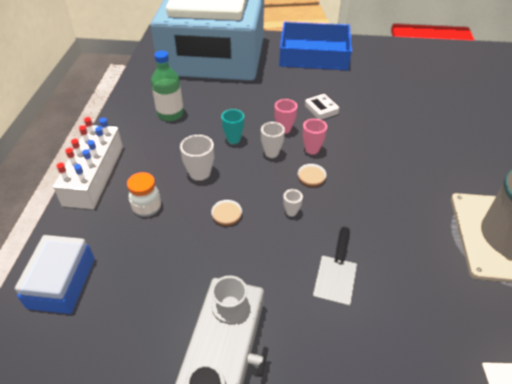

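Candidates in the top image are three white sleeves: large (301,138), mid (338,205) and small (260,229). The look-alikes are teal (353,164) and pink (377,215) and (348,246). The cone is at (143,188) and the capped place at (88,181). By the description I choose the white one at (338,205). Next I measure it with projected model circles as a check.

```bash
cat > h.py <<'E'
import numpy as np,cv2
from cell import *
from scipy.spatial.transform import Rotation as R
def cam(n):
    c=calibration(n);return c["camera_matrix"],np.array(c["origin"]),R.from_euler("xyz",c["attitude"]).as_matrix()
def proj(C,P):
    K,o,A=C;q=(np.atleast_2d(P)-o)@A*[1,-1,-1];q=q@K.T;return q[:,:2]/q[:,2:]
def ray(C,u,v,z):
    K,o,A=C;d=A@(np.linalg.solve(K,[u,v,1])*[1,-1,-1]);return o+d*(z-o[2])/d[2]
def circ(x,y,z,d):
    t=np.linspace(0,2*np.pi,60);return np.c_[x+d/2*np.cos(t),y+d/2*np.sin(t),0*t+z]
def crop(im,C,cen,w,circles,f=5):
    u,v=proj(C,cen)[0];u0,v0=int(u)-w//2,int(v)-w//2
    u0=max(0,min(u0,512-w));v0=max(0,min(v0,384-w))
    o=cv2.resize(im[v0:v0+w,u0:u0+w],None,fx=f,fy=f,interpolation=cv2.INTER_NEAREST)
    for c,col in circles:
        p=(proj(C,c)-[u0,v0]+.5)*f
        cv2.polylines(o,[np.int32(p)],True,col,1)
    cv2.putText(o,f"{u0},{v0}",(3,12),0,.4,(255,255,0),1);return o
E
cat > m.py <<'E'
from h import *
T,S=cam("top"),cam("side")
top,side=cv2.imread("pics/top0.png"),cv2.imread("pics/side0.png")
s=ray(T,338,204.5,72);r=ray(T,143.5,187.5,110);cap=ray(T,88,181,70)
print(s,ray(S,273,132,72),r,ray(S,230,289,110),cap,ray(S,207,378,70),np.linalg.norm((r-cap)[:2]))
g,b=(0,255,0),(0,0,255)
sc=lambda q:[(circ(q[0],q[1],72,52),g),(circ(q[0],q[1],0,30),b)]
rc=lambda q:[(circ(q[0],q[1],110,55),g),(circ(q[0],q[1],110,47),b)]
W=56
A=np.hstack([crop(top,T,s,W,sc(s)),crop(side,S,s,W,sc(s))]);B=np.hstack([crop(top,T,r,W,rc(r)),crop(side,S,r,W,rc(r))])
cv2.imwrite("pics/m1.png",np.vstack([A,B]))
E
python3 m.py
```

```text
[ 488.99923955 -196.67678929   72.        ] [ 487.52821317 -187.5917766    72.        ] [519.24580641 237.46282873 110.        ] [519.73635857 242.49322779 110.        ] [539.27766338 374.66623617  70.        ] [535.82608178 364.36255433  70.        ] 138.65803369241863
```

View pics/m1.png

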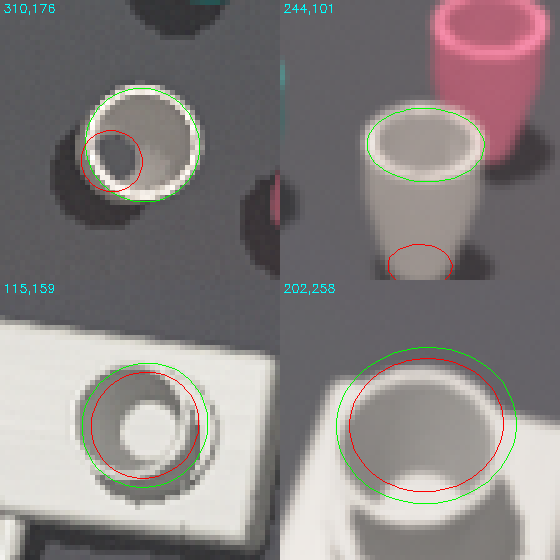

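Both cameras agree that the white sleeve's rim (338,204.5) matches a 52 mm circle at z=72. The cone mouth still needs a refined fix: top gives y≈237–241 and side gives ≈242. I'll look at it with the wrist camera on the way past.

```bash
python3 - <<'E'
from h import *
s=read_state();p=s["eef_pos"];C=cam("wrist")
print("cam offset, axis",C[1]-p,-C[2][:,2])
for name,t,a in(("cone",[519,241,110],-40),("sleeve",[489,-194,72],-128)):
    Q=R.from_euler("z",a,degrees=True).as_matrix()
    o=Q@(C[1]-p);d=Q@(-C[2][:,2]);z=300
    k=(t[2]-(z+o[2]))/d[2];tc=np.array(t)-d*k-o;print(name,tc,tc-p,np.hypot(*tc[:2]))
E
```

```text
cam offset, axis [-68.27789098  31.94523949 142.14012681] [ 0.26730189 -0.12185855 -0.95587666]
cone [506.83697105 264.77852766 300.        ] [ 239.18363328 -327.03061637   69.39177501] 571.8316045283192
sleeve [ 522.69920771 -175.62334539  300.        ] [ 255.04586994 -767.43248941   69.39177501] 551.4145638140673
```

Request:
apply_moves(
  increments=[
    {"tx":0.08,"ty":-0.09,"tz":0.05,"rz":-2},
    {"tx":0.239,"ty":-0.327,"tz":0.07,"rz":-8},
    {"tx":0.239,"ty":-0.327,"tz":0.07,"rz":-8},
    {"tx":0.239,"ty":-0.327,"tz":0.07,"rz":-8},
    {"tx":0.239,"ty":-0.327,"tz":0.07,"rz":-8},
    {"tx":0.239,"ty":-0.327,"tz":0.07,"rz":-8},
    {"tx":0.239,"ty":-0.327,"tz":0.07,"rz":-8},
    {"tx":0.239,"ty":-0.327,"tz":0.07,"rz":-8},
    {"tx":0.239,"ty":-0.327,"tz":0.07,"rz":-8},
    {"tx":0.239,"ty":-0.327,"tz":0.07,"rz":-8},
    {"tx":0.239,"ty":-0.327,"tz":0.07,"rz":-8},
    {"tx":0.239,"ty":-0.327,"tz":0.07,"rz":-8},
  ],
)

```text
$.increments[0]: bad value
```

```bash
python3 - <<'E'
from h import *
import pickle
s=read_state();print(s["clock"],s["eef_pos"],s["tool_rot"],s["qd"].round(3))
C=cam("wrist");im=get_image("wrist")[...,::-1].copy()
cv2.imwrite("pics/wc.png",im);pickle.dump(C,open("wc.pkl","wb"))
g,b=(0,255,0),(0,0,255)
cv2.imwrite("pics/wc_c.png",crop(im,C,[519,241,110],150,[(circ(519,241,110,55),g),(circ(519,241,110,47),b)],4))
E
```

```text
0.15 [267.65333777 591.80914403 230.60822499] [-3.14011903e+00  2.97582271e-05  2.71682854e+00] [-0.001 -0.003  0.    -0.004  0.001  0.002  0.001]
```

View pics/wc_c.png

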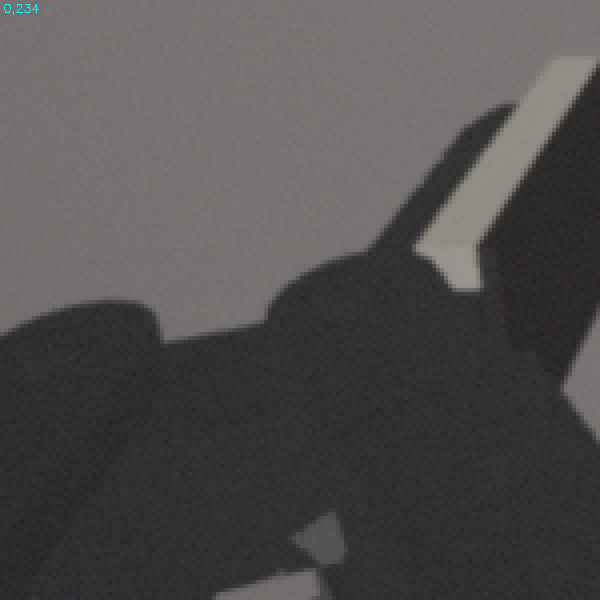

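The call was refused, probably because a row left out keys, so nothing moved. That picture (4th viewed) shows only the bench and a finger. Retrying with every key given.

Request:
apply_moves(
  increments=[
    {"tx":0.03,"ty":-0.04,"tz":0.05,"rx":0,"ry":0,"rz":-1,"claw":0.085},
    {"tx":0.239,"ty":-0.327,"tz":0.07,"rx":0,"ry":0,"rz":-8,"claw":0.085},
    {"tx":0.239,"ty":-0.327,"tz":0.07,"rx":0,"ry":0,"rz":-8,"claw":0.085},
    {"tx":0.239,"ty":-0.327,"tz":0.07,"rx":0,"ry":0,"rz":-8,"claw":0.085},
    {"tx":0.239,"ty":-0.327,"tz":0.07,"rx":0,"ry":0,"rz":-8,"claw":0.085},
    {"tx":0.239,"ty":-0.327,"tz":0.07,"rx":0,"ry":0,"rz":-8,"claw":0.085},
    {"tx":0.239,"ty":-0.327,"tz":0.07,"rx":0,"ry":0,"rz":-8,"claw":0.085},
    {"tx":0.239,"ty":-0.327,"tz":0.07,"rx":0,"ry":0,"rz":-8,"claw":0.085},
    {"tx":0.239,"ty":-0.327,"tz":0.07,"rx":0,"ry":0,"rz":-8,"claw":0.085},
    {"tx":0.239,"ty":-0.327,"tz":0.07,"rx":0,"ry":0,"rz":-8,"claw":0.085},
    {"tx":0.239,"ty":-0.327,"tz":0.07,"rx":0,"ry":0,"rz":-8,"claw":0.085},
    {"tx":0.239,"ty":-0.327,"tz":0.07,"rx":0,"ry":0,"rz":-8,"claw":0.085},
  ],
)

```text
clock: 1.4
eef_pos: [505.6, 267.1, 300.9]
tool_rot: [-3.141, -0.001, 2.021]
force: [0.2, 1.0, 0.4]
width: 84.9
```

```bash
python3 - <<'E'
from h import *
import pickle
s=read_state();print(s["clock"],s["eef_pos"],s["tool_rot"],s["qd"].round(3))
C=cam("wrist");im=get_image("wrist")[...,::-1].copy()
cv2.imwrite("pics/wc1.png",im);pickle.dump(C,open("wc.pkl","wb"))
g,b=(0,255,0),(0,0,255)
cv2.imwrite("pics/wc1_c.png",crop(im,C,[519,241,110],150,[(circ(519,241,110,55),g),(circ(519,241,110,47),b)],4))
E
```

```text
1.4 [505.61311486 267.0581141  300.93637709] [-3.14070879e+00 -1.31505929e-03  2.02136539e+00] [-0.01   0.     0.    -0.001  0.005 -0.001  0.001]
```

View pics/wc1_c.png

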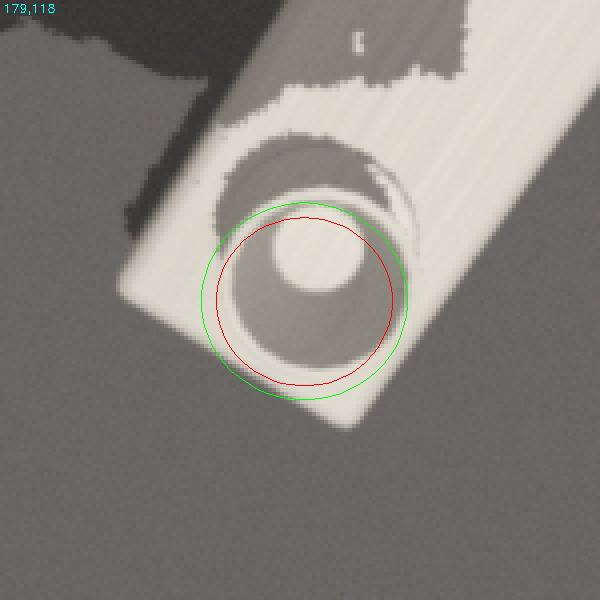

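```bash
python3 - <<'E'
from h import *
import pickle
C=pickle.load(open("wc.pkl","rb"));T,S=cam("top"),cam("side")
# boundaries in crop -> inner rim centre
print("wrist",ray(C,179+318/4-.5,118+285/4-.5,110))
print("top",ray(T,115+137/5-.5,159+(422-280)/5-.5,110),"side",ray(S,202+(424-280)/5-.5,258+(443-280)/5-.5,110))
print("sleeve top",ray(T,310+143.5/5-.5,176+144/5-.5,72),"side",ray(S,244+(424-280)/5-.5,101+142/5-.5,72))
print("box corner wrist",ray(C,179+345/4,118+430/4,60),ray(C,179+119/4,118+291/4,60))
E
```

```text
wrist [520.00455331 247.23157236 110.        ]
top [520.54867124 241.01339109 110.        ] side [519.00706426 244.33652145 110.        ]
sleeve top [ 489.46079882 -197.14354208   72.        ] side [ 489.95607792 -198.31036265   72.        ]
box corner wrist [556.64825837 194.41489929  60.        ] [473.89999943 205.36548212  60.        ]
```

```bash
cat > fit.py <<'E'
from h import *
import pickle
from scipy.optimize import minimize
def fit(im,C,x0,z,d0,sign=1,e=1.5):
    g=cv2.GaussianBlur(cv2.resize(im,None,fx=4,fy=4,interpolation=cv2.INTER_CUBIC),(0,0),2).astype(np.float32).mean(2)
    def samp(x,y,d):
        p=(proj(C,circ(x,y,z,d))+.5)*4-.5
        return cv2.remap(g,np.float32(p[:,:1]),np.float32(p[:,1:]),1).ravel()
    f=lambda q:-sign*np.mean(np.clip(sign*(samp(q[0],q[1],q[2]+e)-samp(q[0],q[1],q[2]-e)),-5,25))*sign
    best=min((minimize(f,[x0[0]+a,x0[1]+b,d0+c],method="Nelder-Mead") for a in(-3,0,3) for b in(-3,0,3) for c in(-3,0)),key=lambda r:r.fun)
    return best.x,best.fun
E
python3 - <<'E'
from fit import *
C=pickle.load(open("wc.pkl","rb"));T,S=cam("top"),cam("side")
I={"wrist":(C,"wc1"),"top":(T,"top0"),"side":(S,"side0")};out=[]
for n,(c,f) in I.items():
    im=cv2.imread(f"pics/{f}.png");q,v=fit(im,c,[520,244],110,47);print("cone",n,q.round(1),v)
    o=crop(im,c,[*q[:2],110],{"wrist":65,"top":44,"side":60}[n],[(circ(q[0],q[1],110,q[2]),(0,0,255))],6)
    out.append(cv2.resize(o,(264,264)))
    if n!="wrist": print("sleeve",n,fit(im,c,[489.5,-197],72,52,1)[0].round(1),"inner",fit(im,c,[489.5,-197],72,46)[0].round(1))
cv2.imwrite("pics/fit.png",cv2.convertScaleAbs(np.hstack(out)))
E
```

```text
cone wrist [520.9 248.   46.6] -25.0
cone top [522.6 245.   47.6] -21.454957962036133
sleeve top [ 490.  -197.4   43.8] inner [ 490.  -197.3   44. ]
cone side [521.  245.   45.7] -20.57769775390625
sleeve side [ 489.9 -198.4   41.3] inner [ 489.9 -198.4   41.1]
```

View pics/fit.png

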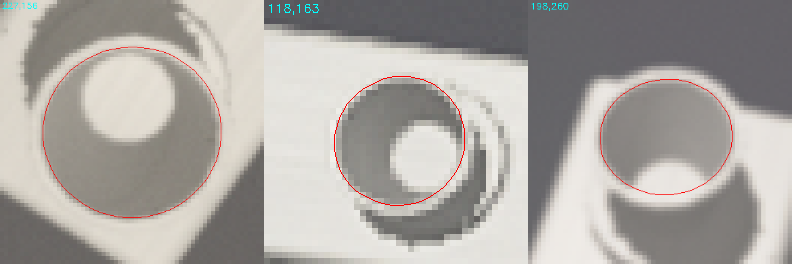

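The inner-rim fits give the expected diameter (46–48 mm). The cone axis is at about (521,245.5) from the fixed cameras and (521,248) from the wrist. The sleeve is at about (490,-198). Now moving to view the sleeve.

Request:
apply_moves(
  increments=[
    {"tx":0.005,"ty":-0.04,"tz":0,"rx":0,"ry":0,"rz":-1.6,"claw":0.085},
    {"tx":0.017,"ty":-0.443,"tz":0,"rx":0,"ry":0,"rz":-17.6,"claw":0.085},
    {"tx":0.017,"ty":-0.443,"tz":0,"rx":0,"ry":0,"rz":-17.6,"claw":0.085},
    {"tx":0.017,"ty":-0.443,"tz":0,"rx":0,"ry":0,"rz":-17.6,"claw":0.085},
    {"tx":0.017,"ty":-0.443,"tz":0,"rx":0,"ry":0,"rz":-17.6,"claw":0.085},
    {"tx":0.017,"ty":-0.443,"tz":0,"rx":0,"ry":0,"rz":-17.6,"claw":0.085},
    {"tx":0.017,"ty":-0.443,"tz":0,"rx":0,"ry":0,"rz":-17.6,"claw":0.085},
    {"tx":0.017,"ty":-0.443,"tz":0,"rx":0,"ry":0,"rz":-17.6,"claw":0.085},
    {"tx":0.017,"ty":-0.443,"tz":0,"rx":0,"ry":0,"rz":-17.6,"claw":0.085},
    {"tx":0.017,"ty":-0.443,"tz":0,"rx":0,"ry":0,"rz":-17.6,"claw":0.085},
    {"tx":0.017,"ty":-0.443,"tz":0,"rx":0,"ry":0,"rz":-17.6,"claw":0.085},
    {"tx":0.017,"ty":-0.443,"tz":0,"rx":0,"ry":0,"rz":-17.6,"claw":0.085},
  ],
)

```text
clock: 2.65
eef_pos: [524.2, -176.6, 300.9]
tool_rot: [-3.141, 0.0, 0.484]
force: [0.2, 0.5, 0.5]
width: 85.1
```

Request:
apply_moves(
  increments=[
    {"tx":0,"ty":0,"tz":0,"rx":0,"ry":0,"rz":0,"claw":0.085},
    {"tx":0,"ty":0,"tz":0,"rx":0,"ry":0,"rz":0,"claw":0.085},
  ],
)

```text
clock: 2.85
eef_pos: [524.2, -176.6, 301.3]
tool_rot: [-3.141, -0.0, 0.486]
force: [-0.8, -0.1, 1.1]
width: 84.9
```

```bash
python3 - <<'E'
from fit import *
s=read_state();p=s["eef_pos"];print(s["clock"],p,s["tool_rot"],s["qd"].round(3),s["qpos"].round(2))
C=cam("wrist");im=get_image("wrist")[...,::-1].copy();cv2.imwrite("pics/ws.png",im)
q,v=fit(im,C,[490,-197.5],72,46);print(q,v)
yaw=s["tool_rot"][2];print("jaw axis deg",np.degrees(yaw)-90)
j=np.array([np.sin(yaw),-np.cos(yaw)]);c=[490,-197.8]
cs=[(circ(*q[:2],72,q[2]),(0,0,255))]
for k in(-1,1):
    f=np.array(c)+k*50*j;cs.append((circ(f[0],f[1],45,22),(0,255,0)))
T=cam("top");o=crop(cv2.imread("pics/top0.png"),T,[490,-197,40],100,cs,4)
cv2.imwrite("pics/ws_c.png",np.hstack([crop(im,C,[490,-197,72],200,cs,2),o]))
E
```

```text
2.85 [ 524.15618671 -176.56326911  301.25652227] [-3.14114411e+00 -2.35212361e-04  4.85732248e-01] [ 0.005 -0.002  0.005 -0.    -0.     0.002 -0.003] [-0.2   0.5   0.73  1.71 -0.37  1.08 -0.44]
[ 489.73819997 -195.98294484   44.97012754] -17.044879913330078
jaw axis deg -62.169592224548296
```

View pics/ws_c.png

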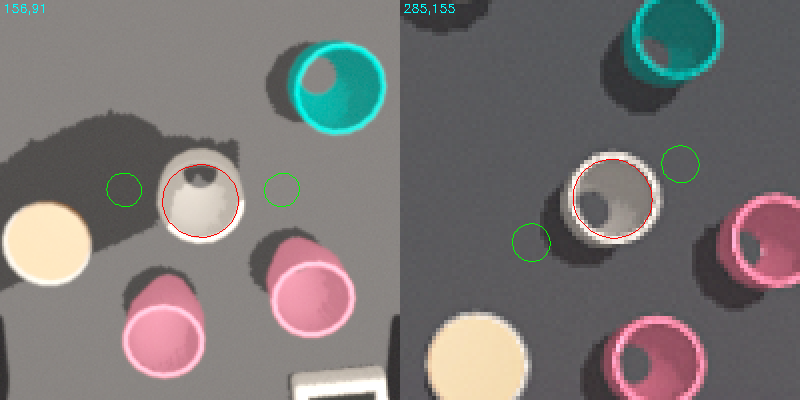

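The wrist crop confirms the white mid sleeve, with rim at crop (201,200). Teal is at (337,88), pinks at (313,298) and (164,340), and both finger places are clear. Next I move over it, descend, close and lift.

Request:
apply_moves(
  increments=[
    {"tx":-0.034,"ty":-0.0205,"tz":-0.02,"rx":0,"ry":0,"rz":0,"claw":0.085},
    {"tx":-0.034,"ty":-0.0205,"tz":-0.065,"rx":0,"ry":0,"rz":0,"claw":0.085},
    {"tx":-0.034,"ty":-0.0205,"tz":-0.11,"rx":0,"ry":0,"rz":0,"claw":0.085},
    {"tx":-0.034,"ty":-0.0205,"tz":-0.15,"rx":0,"ry":0,"rz":0,"claw":0.085},
    {"tx":-0.034,"ty":-0.0205,"tz":-0.18,"rx":0,"ry":0,"rz":0,"claw":0.085},
    {"tx":-0.034,"ty":-0.0205,"tz":-0.18,"rx":0,"ry":0,"rz":0,"claw":0.085},
    {"tx":-0.034,"ty":-0.0205,"tz":-0.21,"rx":0,"ry":0,"rz":0,"claw":0.085},
    {"tx":-0.034,"ty":-0.0205,"tz":-0.235,"rx":0,"ry":0,"rz":0,"claw":0.085},
    {"tx":-0.034,"ty":-0.0205,"tz":-0.261,"rx":0,"ry":0,"rz":0,"claw":0.085},
    {"tx":-0.034,"ty":-0.0205,"tz":-0.261,"rx":0,"ry":0,"rz":0,"claw":0.085},
    {"tx":-0.034,"ty":-0.0205,"tz":-0.261,"rx":0,"ry":0,"rz":0,"claw":0.085},
  ],
)

```text
clock: 4.0
eef_pos: [490.8, -198.7, 41.7]
tool_rot: [3.14, -0.001, 0.483]
force: [-0.2, -0.4, -0.3]
width: 85.1
```

Request:
apply_moves(
  increments=[
    {"tx":0,"ty":0,"tz":0,"rx":0,"ry":0,"rz":0,"claw":0.04},
    {"tx":0,"ty":0,"tz":0,"rx":0,"ry":0,"rz":0,"claw":0.04},
    {"tx":0,"ty":0,"tz":0,"rx":0,"ry":0,"rz":0,"claw":0.04},
    {"tx":0,"ty":0,"tz":0,"rx":0,"ry":0,"rz":0,"claw":0.04},
    {"tx":0,"ty":0,"tz":0,"rx":0,"ry":0,"rz":0,"claw":0.04},
    {"tx":0,"ty":0,"tz":0,"rx":0,"ry":0,"rz":0,"claw":0.04},
    {"tx":0,"ty":0,"tz":0,"rx":0,"ry":0,"rz":0,"claw":0.04},
  ],
)

```text
clock: 4.7
eef_pos: [490.9, -198.5, 42.1]
tool_rot: [3.14, -0.002, 0.483]
force: [-1.4, 1.0, 10.1]
width: 50.8
```

Request:
apply_moves(
  increments=[
    {"tx":0,"ty":0,"tz":0.01,"rx":0,"ry":0,"rz":0,"claw":0.04},
    {"tx":0,"ty":0,"tz":0.04,"rx":0,"ry":0,"rz":0,"claw":0.04},
    {"tx":0,"ty":0,"tz":0.08,"rx":0,"ry":0,"rz":0,"claw":0.04},
    {"tx":0,"ty":0,"tz":0.12,"rx":0,"ry":0,"rz":0,"claw":0.04},
    {"tx":0,"ty":0,"tz":0.15,"rx":0,"ry":0,"rz":0,"claw":0.04},
    {"tx":0,"ty":0.02,"tz":0.16,"rx":0,"ry":0,"rz":0,"claw":0.04},
    {"tx":0.003,"ty":0.055,"tz":0.16,"rx":0,"ry":0,"rz":0,"claw":0.04},
    {"tx":0.006,"ty":0.095,"tz":0.16,"rx":0,"ry":0,"rz":0,"claw":0.04},
    {"tx":0.009,"ty":0.135,"tz":0.16,"rx":0,"ry":0,"rz":0,"claw":0.04},
    {"tx":0.012,"ty":0.175,"tz":0.16,"rx":0,"ry":0,"rz":0,"claw":0.04},
    {"tx":0.015,"ty":0.215,"tz":0.16,"rx":0,"ry":0,"rz":0,"claw":0.04},
    {"tx":0.018,"ty":0.25,"tz":0.16,"rx":0,"ry":0,"rz":0,"claw":0.04},
  ],
)

```text
clock: 5.9
eef_pos: [507.5, 54.1, 201.1]
tool_rot: [-3.141, -0.001, 0.484]
force: [0.2, 0.0, -0.7]
width: 50.9
```

Request:
apply_moves(
  increments=[
    {"tx":0.003,"ty":0.035,"tz":0,"rx":0,"ry":0,"rz":0,"claw":0.04},
    {"tx":0.006,"ty":0.075,"tz":0,"rx":0,"ry":0,"rz":0,"claw":0.04},
    {"tx":0.008,"ty":0.115,"tz":0,"rx":0,"ry":0,"rz":0,"claw":0.04},
    {"tx":0.01,"ty":0.15,"tz":0,"rx":0,"ry":0,"rz":0,"claw":0.04},
    {"tx":0.0115,"ty":0.18,"tz":0,"rx":0,"ry":0,"rz":0,"claw":0.04},
    {"tx":0.0125,"ty":0.1945,"tz":0,"rx":0,"ry":0,"rz":0,"claw":0.04},
    {"tx":0.0125,"ty":0.1945,"tz":0,"rx":0,"ry":0,"rz":0,"claw":0.04},
    {"tx":0.0125,"ty":0.1945,"tz":0,"rx":0,"ry":0,"rz":0,"claw":0.04},
    {"tx":0.0125,"ty":0.1945,"tz":0,"rx":0,"ry":0,"rz":0,"claw":0.04},
  ],
)

```text
clock: 6.8
eef_pos: [520.6, 243.7, 200.7]
tool_rot: [3.141, 0.0, 0.479]
force: [-0.2, -0.3, -0.2]
width: 50.4
```

```bash
python3 - <<'E'
from h import *
s=read_state();p=s["eef_pos"];print(s["clock"],p,s["tool_rot"],s["qd"].round(3),s["width"])
g,b,y=(0,255,0),(0,0,255),(255,255,0);out=[];zb=p[2]-42
for n,w in(("top",66),("side",66),("wrist",132)):
    C=cam(n);im=get_image(n)[...,::-1].copy();cv2.imwrite(f"pics/{n}2.png",im)
    cs=[(circ(p[0],p[1],zb,30),g),(circ(p[0],p[1],zb+42,52),g),(circ(p[0],p[1],zb+72,52),g),(circ(521.3,246,110,47),b),(circ(521.3,246,110,55),b)]
    out.append(cv2.resize(crop(im,C,[p[0],p[1],zb-10],w,cs,4 if w<99 else 2),(264,264)))
cv2.imwrite("pics/h2.png",np.hstack(out))
E
```

```text
6.8 [520.63285002 243.66939755 200.72964699] [3.14056249e+00 2.30959007e-04 4.79341261e-01] [ 0.004  0.001 -0.005 -0.001 -0.006 -0.001 -0.001] 50.37216095681397
```

View pics/h2.png

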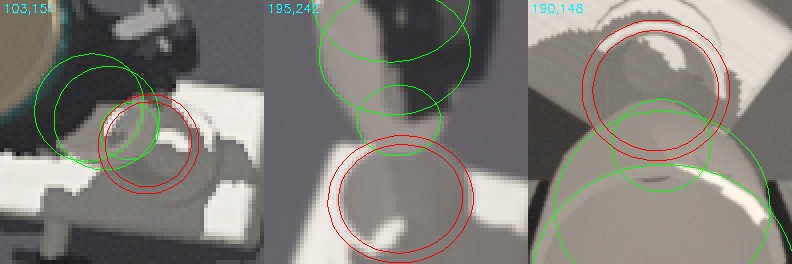

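The held sleeve's projected outline fits in all three views and the cone circles sit on the rim. I lower it to about 17 mm above its seat and correct +0.7/+2.2 mm.

Request:
apply_moves(
  increments=[
    {"tx":0.0007,"ty":0.0022,"tz":-0.02,"rx":0,"ry":0,"rz":0,"claw":0.04},
    {"tx":0.0007,"ty":0.0022,"tz":-0.035,"rx":0,"ry":0,"rz":0,"claw":0.04},
    {"tx":0.0007,"ty":0.0022,"tz":-0.045,"rx":0,"ry":0,"rz":0,"claw":0.04},
    {"tx":0.0007,"ty":0.0022,"tz":-0.053,"rx":0,"ry":0,"rz":0,"claw":0.04},
    {"tx":0.0007,"ty":0.0022,"tz":-0.059,"rx":0,"ry":0,"rz":0,"claw":0.04},
    {"tx":0.0007,"ty":0.0022,"tz":-0.063,"rx":0,"ry":0,"rz":0,"claw":0.04},
    {"tx":0.0007,"ty":0.0022,"tz":-0.063,"rx":0,"ry":0,"rz":0,"claw":0.04},
    {"tx":0.0007,"ty":0.0022,"tz":-0.063,"rx":0,"ry":0,"rz":0,"claw":0.04},
  ],
)

```text
clock: 7.75
eef_pos: [521.3, 248.5, 137.6]
tool_rot: [3.142, -0.001, 0.483]
force: [0.3, -0.6, -1.4]
width: 50.4
```

```bash
python3 - <<'E'
from h import *
s=read_state();p=s["eef_pos"];print(s["clock"],p,s["tool_rot"],s["force"],s["width"])
g,b,y=(0,255,0),(0,0,255),(255,255,0);out=[];zb=p[2]-42
for n,w in(("side",88),("wrist",132)):
    C=cam(n);im=get_image(n)[...,::-1].copy();cv2.imwrite(f"pics/{n}3.png",im)
    cs=[(circ(p[0],p[1],zb+72,52),g),(circ(521.3,246,110,55),b)]
    out.append(cv2.resize(crop(im,C,[p[0],p[1],120],w,cs,6),(400,400)))
cv2.imwrite("pics/h3.png",np.hstack(out))
E
```

```text
7.75 [521.31793687 248.48128827 137.59197111] [ 3.14150115e+00 -5.78474196e-04  4.82711865e-01] [ 0.25094489 -0.5851471  -1.39709362] 50.389931713957296
```

View pics/h3.png

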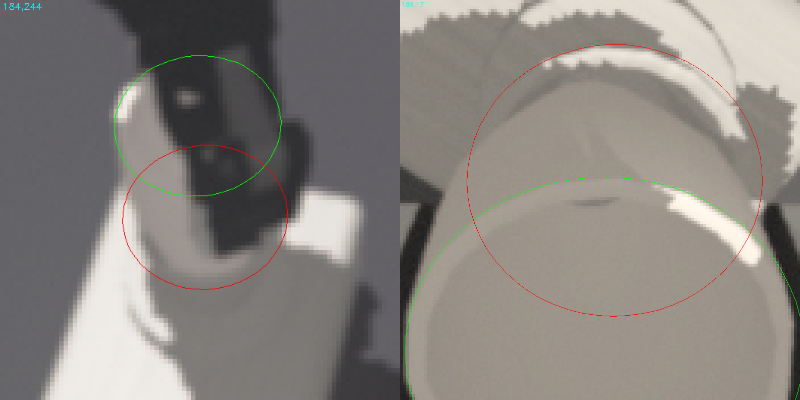

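Request:
apply_moves(
  increments=[
    {"tx":0.0,"ty":-0.0022,"tz":0,"rx":0,"ry":0,"rz":0,"claw":0.04},
    {"tx":0.0,"ty":-0.0022,"tz":-0.002,"rx":0,"ry":0,"rz":0,"claw":0.04},
    {"tx":0.0,"ty":-0.0022,"tz":-0.004,"rx":0,"ry":0,"rz":0,"claw":0.04},
    {"tx":0.0,"ty":-0.0022,"tz":-0.006,"rx":0,"ry":0,"rz":0,"claw":0.04},
    {"tx":0.0,"ty":-0.0022,"tz":-0.008,"rx":0,"ry":0,"rz":0,"claw":0.04},
    {"tx":0.0,"ty":-0.0022,"tz":-0.008,"rx":0,"ry":0,"rz":0,"claw":0.04},
    {"tx":0.0,"ty":-0.0022,"tz":-0.008,"rx":0,"ry":0,"rz":0,"claw":0.04},
  ],
)

```text
clock: 8.55
eef_pos: [521.0, 246.2, 129.2]
tool_rot: [3.142, 0.0, 0.483]
force: [0.2, -0.2, -2.0]
width: 50.9
```

```bash
python3 - <<'E'
from h import *
# mean force/pose over several readings (camera calls let 0.05 s pass each)
F=[]
for _ in range(4):
    s=read_state();F.append(np.r_[s["eef_pos"],s["force"],s["torque"]]);get_image("side")
print(np.mean(F,0).round(2),np.std(F,0).round(2),s["clock"])
E
```

```text
[ 5.2111e+02  2.4624e+02  1.2930e+02  1.4000e-01  9.0000e-02 -7.0000e-01
  1.0000e-02 -0.0000e+00  1.0000e-02] [0.05 0.02 0.07 0.27 0.37 0.79 0.03 0.02 0.02] 8.7
```

No contact with the bottom at about 87 mm. I go down in small steps, reading the force.

Request:
apply_moves(
  increments=[
    {"tx":0.0,"ty":0,"tz":-0.001,"rx":0,"ry":0,"rz":0,"claw":0.04},
    {"tx":0.0,"ty":0,"tz":-0.002,"rx":0,"ry":0,"rz":0,"claw":0.04},
    {"tx":0.0,"ty":0,"tz":-0.003,"rx":0,"ry":0,"rz":0,"claw":0.04},
    {"tx":0.0,"ty":0,"tz":-0.003,"rx":0,"ry":0,"rz":0,"claw":0.04},
    {"tx":0.0,"ty":0,"tz":-0.003,"rx":0,"ry":0,"rz":0,"claw":0.04},
  ],
)

```text
clock: 9.25
eef_pos: [521.1, 246.2, 126.3]
tool_rot: [3.141, -0.0, 0.483]
force: [0.0, 0.0, -0.2]
width: 50.6
```

```bash
python3 - <<'E'
from h import *
F=[]
for _ in range(4):
    s=read_state();F.append(np.r_[s["eef_pos"],s["force"],s["torque"]]);get_image("side")
print(np.mean(F,0).round(2),np.std(F,0).round(2),s["clock"])
E
```

```text
[ 5.2112e+02  2.4616e+02  1.2631e+02 -8.0000e-02 -3.3000e-01 -8.1000e-01
 -8.0000e-02 -5.0000e-02  3.0000e-02] [0.02 0.01 0.02 0.08 0.22 0.47 0.05 0.01 0.03] 9.4
```

Request:
apply_moves(
  increments=[
    {"tx":0.0,"ty":0,"tz":-0.001,"rx":0,"ry":0,"rz":0,"claw":0.04},
    {"tx":0.0,"ty":0,"tz":-0.002,"rx":0,"ry":0,"rz":0,"claw":0.04},
    {"tx":0.0,"ty":0,"tz":-0.002,"rx":0,"ry":0,"rz":0,"claw":0.04},
    {"tx":0.0,"ty":0,"tz":-0.002,"rx":0,"ry":0,"rz":0,"claw":0.04},
  ],
)

```text
clock: 9.85
eef_pos: [521.4, 245.9, 124.3]
tool_rot: [3.141, -0.0, 0.482]
force: [1.7, -1.9, -1.0]
width: 50.3
```

```bash
python3 - <<'E'
from h import *
F=[]
for _ in range(4):
    s=read_state();F.append(np.r_[s["eef_pos"],s["force"],s["torque"]]);get_image("side")
print(np.mean(F,0).round(2),np.std(F,0).round(2),s["clock"])
E
```

```text
[ 5.2137e+02  2.4589e+02  1.2435e+02  1.3000e+00 -1.5900e+00 -8.5000e-01
 -4.3000e-01 -3.1000e-01  0.0000e+00] [0.01 0.01 0.01 0.62 0.32 0.3  0.07 0.04 0.03] 10.0
```

Light wall contact: the force is (+1.3,−1.6) N, so I ease 0.6/−0.8 mm that way and lower 1 mm.

Request:
apply_moves(
  increments=[
    {"tx":0.0006,"ty":-0.0008,"tz":0,"rx":0,"ry":0,"rz":0,"claw":0.04},
    {"tx":0.0006,"ty":-0.0008,"tz":-0.001,"rx":0,"ry":0,"rz":0,"claw":0.04},
    {"tx":0.0006,"ty":-0.0008,"tz":-0.001,"rx":0,"ry":0,"rz":0,"claw":0.04},
    {"tx":0.0006,"ty":-0.0008,"tz":-0.001,"rx":0,"ry":0,"rz":0,"claw":0.04},
  ],
)

```text
clock: 10.45
eef_pos: [521.6, 245.6, 123.3]
tool_rot: [-3.141, 0.0, 0.483]
force: [0.4, -0.5, -1.1]
width: 50.4
```

```bash
python3 - <<'E'
from h import *
F=[]
for _ in range(4):
    s=read_state();F.append(np.r_[s["eef_pos"],s["force"],s["torque"]]);get_image("side")
print(np.mean(F,0).round(2),np.std(F,0).round(2),s["clock"])
E
```

```text
[ 5.2157e+02  2.4556e+02  1.2326e+02  8.3000e-01 -1.0000e+00 -4.6000e-01
 -2.1000e-01 -1.7000e-01  0.0000e+00] [0.02 0.01 0.02 0.65 0.38 0.47 0.04 0.04 0.02] 10.6
```

The force is now about 1 N, roughly 3 mm above the seat. Releasing in stages.

Request:
apply_moves(
  increments=[
    {"tx":0.0003,"ty":-0.0004,"tz":0,"rx":0,"ry":0,"rz":0,"claw":0.053},
    {"tx":0.0003,"ty":-0.0004,"tz":0,"rx":0,"ry":0,"rz":0,"claw":0.056},
    {"tx":0.0003,"ty":-0.0004,"tz":0,"rx":0,"ry":0,"rz":0,"claw":0.06},
    {"tx":0.0003,"ty":-0.0004,"tz":0,"rx":0,"ry":0,"rz":0,"claw":0.065},
    {"tx":0.0003,"ty":-0.0004,"tz":0,"rx":0,"ry":0,"rz":0,"claw":0.085},
    {"tx":0.0003,"ty":-0.0004,"tz":0,"rx":0,"ry":0,"rz":0,"claw":0.085},
    {"tx":0.0003,"ty":-0.0004,"tz":0,"rx":0,"ry":0,"rz":0,"claw":0.085},
    {"tx":0.0003,"ty":-0.0004,"tz":0,"rx":0,"ry":0,"rz":0,"claw":0.085},
  ],
)

```text
clock: 11.45
eef_pos: [522.0, 245.1, 123.3]
tool_rot: [3.142, -0.0, 0.483]
force: [-0.1, -0.4, 0.2]
width: 85.4
```

Request:
apply_moves(
  increments=[
    {"tx":0,"ty":0,"tz":0.01,"rx":0,"ry":0,"rz":0,"claw":0.085},
    {"tx":0,"ty":0,"tz":0.03,"rx":0,"ry":0,"rz":0,"claw":0.085},
    {"tx":0,"ty":0,"tz":0.06,"rx":0,"ry":0,"rz":0,"claw":0.085},
    {"tx":0,"ty":0,"tz":0.1,"rx":0,"ry":0,"rz":0,"claw":0.085},
    {"tx":-0.03,"ty":-0.03,"tz":0.13,"rx":0,"ry":0,"rz":0,"claw":0.085},
    {"tx":-0.05,"ty":-0.07,"tz":0.15,"rx":0,"ry":0,"rz":0,"claw":0.085},
    {"tx":-0.07,"ty":-0.11,"tz":0.15,"rx":0,"ry":0,"rz":0,"claw":0.085},
    {"tx":-0.08,"ty":-0.15,"tz":0.15,"rx":0,"ry":0,"rz":0,"claw":0.085},
    {"tx":-0.08,"ty":-0.19,"tz":0.15,"rx":0,"ry":0,"rz":0,"claw":0.085},
    {"tx":-0.08,"ty":-0.2,"tz":0.15,"rx":0,"ry":0,"rz":0,"claw":0.085},
    {"tx":-0.08,"ty":-0.2,"tz":0.15,"rx":0,"ry":0,"rz":0,"claw":0.085},
  ],
)

```text
clock: 12.55
eef_pos: [442.1, 43.5, 274.1]
tool_rot: [-3.142, -0.002, 0.479]
force: [0.9, 0.9, -0.2]
width: 84.9
```

```bash
python3 - <<'E'
from fit import *
s=read_state();print(s["clock"],s["eef_pos"],s["force"])
g,b=(0,255,0),(0,0,255);out=[]
for n in("top","side"):
    C=cam(n);im=get_image(n)[...,::-1].copy();cv2.imwrite(f"pics/{n}9.png",im)
    q,v=fit(im,C,[521.5,245.5],150,46);print(n,q,v)
    out.append(crop(im,C,[521.5,245.5,120],80,[(circ(521.5,245.5,150,52),g),(circ(521.5,245.5,110,55),b)],5))
cv2.imwrite("pics/end.png",np.hstack(out))
E
```

```text
12.55 [442.1484626   43.45964239 274.14855839] [ 0.85014667  0.94574959 -0.24932326]
top [522.84540959 244.90082484  45.51470415] -23.67507553100586
side [521.57872857 244.89215466  43.26786743] -25.0
```

View pics/end.png

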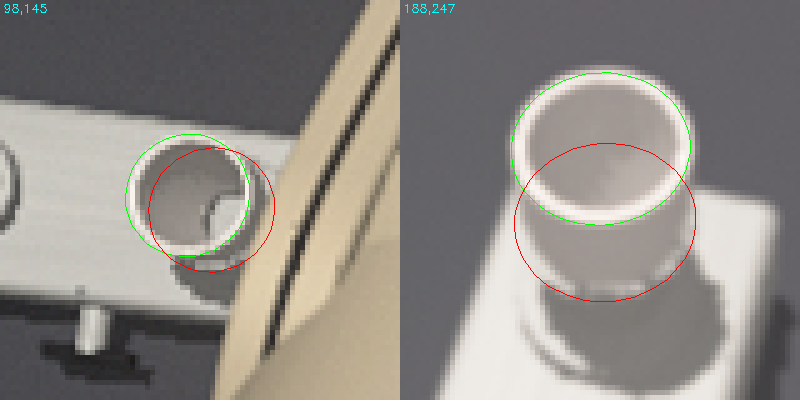

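The rim at z=150 lies on the cone axis in both views (522.8,244.9 and 521.6,244.9), so the sleeve is seated and upright. The arm is clear, so I hand in.

```bash
python3 -c "
from cell import *
print(finish_job())"
```

```text
the job is handed in; nothing more can be done
None
```

The middle white sleeve is nested in the receiving cone, narrow end down, released and upright. I handed the job in at about 12.7 s; `finish_job` gave no verdict.

- **Placing:** I gripped it by the collar and lowered it in small steps. At one point the cone wall pushed sideways with about 2 N, so I shifted the sleeve about 1 mm away from it. I let go about 3 mm above its seat, going by the tool height.
- **Last checks:** With the collar rim taken at z 150 mm, the nested height, its centre was at (522.8, 244.9) in the top view and (521.6, 244.9) in the side view. The cone axis is at about (521.5, 245.5), so the rim is within about 1.5 mm of it. The gripper was open and well away.
- **Not rechecked:** I did not measure the small and large sleeves again at the end. No move came near them.
- **Disagreements:**
  - The wrist camera put the cone and the sleeve about 2 mm further in +y than the fixed cameras. I relied on the fixed cameras and the contact forces.
  - The first move call was refused because rows left out some values; nothing moved.

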